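# Count two ramekins into the warming bay

### The job

Press the white key to reset the warmer, then slide one of the three ramekins fully into the open-fronted warming bay and press the blue key to count it; slide a second one fully in beside it, press blue again, and finally press the green key to start. Press one key at a time, firmly all the way down, and let each come back up; never press the red key. Slide the ramekins along the worktop upright, without lifting them, leave the third ramekin where it stands, and do not disturb the pepper mill, the spice jar or the tin.

Things in the scene. Friction and masses are not known exactly. Their poses are not given: they have to be found in the camera images.
- bay: warming bay, fixed: flat black glass plate level with the worktop (no step), with a steel fence 30 mm high, 10 mm thick, on both sides and the back, and a 40 mm high black heater box behind. Origin on the worktop, midway across; x points into the bay: open front edge at x = -0.058, back fence inside at x = 0.055, side fences inside at y = +-0.090. Two ramekins fit side by side (at y = +-0.045)
- bay_mouth (a point): middle of the bay's open front edge, on the worktop
- panel: grey key panel, fixed, 100 mm (its x) by 215 mm (its y), 30 mm high, with a black display strip 40 mm high along its far side (from x = 0.017 to 0.047); origin at the centre of its underside. The keys stand in a row along its y at x = -0.015
- white_key_top (a point): centre of the top of the round white key (reset), 30 mm across, standing 10 mm proud of its black collar (46 mm across); its top is 52 mm above the worktop. The four keys stand in a row, 50 mm apart, in an order that changes.
- white_key (a joint): travel of the white key in m: 0 up, 0.006 fully down, straight down, sprung back by 1.5 to 5 N; counts as pressed from 0.004
- blue_key_top (a point): centre of the top of the round blue key (count), 30 mm across, standing 10 mm proud of its black collar (46 mm across); its top is 52 mm above the worktop. The four keys stand in a row, 50 mm apart, in an order that changes.
- blue_key (a joint): travel of the blue key in m: 0 up, 0.006 fully down, straight down, sprung back by 1.5 to 5 N; counts as pressed from 0.004
- green_key_top (a point): centre of the top of the round green key (start), 30 mm across, standing 10 mm proud of its black collar (46 mm across); its top is 52 mm above the worktop. The four keys stand in a row, 50 mm apart, in an order that changes.
- green_key (a joint): travel of the green key in m: 0 up, 0.006 fully down, straight down, sprung back by 1.5 to 5 N; counts as pressed from 0.004
- red_key_top (a point): centre of the top of the round red key (cancel, not to be pressed), 30 mm across, standing 10 mm proud of its black collar (46 mm across); its top is 52 mm above the worktop. The four keys stand in a row, 50 mm apart, in an order that changes.
- red_key (a joint): travel of the red key in m: 0 up, 0.006 fully down, straight down, sprung back by 1.5 to 5 N; counts as pressed from 0.004
- ramekin_0: round white ramekin, loose, open at the top, 69 mm across the rim, 58 mm across the foot, 38 mm high, about 90 g; origin at the centre of its underside. The three are interchangeable
- ramekin_1: round white ramekin, loose, open at the top, 69 mm across the rim, 58 mm across the foot, 38 mm high, about 90 g; origin at the centre of its underside. The three are interchangeable
- ramekin_2: round grey-white ramekin, loose, open at the top, 69 mm across the rim, 58 mm across the foot, 38 mm high, about 90 g; origin at the centre of its underside. The three are interchangeable
- pepper_mill: wooden pepper mill, loose, not to be moved, 58 mm across, 150 mm high; origin at the centre of its underside
- spice_jar: spice jar with a brown lid, loose, not to be moved, 41 mm across, 105 mm high; origin at the centre of its underside
- tin: small food tin, loose, not to be moved, 58 mm across, 72 mm high; origin at the centre of its underside
Not all that is in view belongs to the job. What is shaped like the ramekin_2 but brown is not meant.

How it is judged:
On the way, in this order (a step that is already met when the one before it is completed fails the run):
1. the white key alone is pressed (value of joint white_key above 0.004 m and value of joint each of blue_key, green_key, red_key below 0.002 m), for 0.03 s.
2. all keys are up and one ramekin is fully in the bay, at rest ((((x of ramekin_2 in the frame of bay between -0.0245 and 0.055 m and y of ramekin_2 in the frame of bay between -0.09 and 0.09 m) and not (x of ramekin_0 in the frame of bay between -0.0245 and 0.055 m and y of ramekin_0 in the frame of bay between -0.09 and 0.09 m) and not (x of ramekin_1 in the frame of bay between -0.0245 and 0.055 m and y of ramekin_1 in the frame of bay between -0.09 and 0.09 m)) or ((x of ramekin_1 in the frame of bay between -0.0245 and 0.055 m and y of ramekin_1 in the frame of bay between -0.09 and 0.09 m) and not (x of ramekin_0 in the frame of bay between -0.0245 and 0.055 m and y of ramekin_0 in the frame of bay between -0.09 and 0.09 m) and not (x of ramekin_2 in the frame of bay between -0.0245 and 0.055 m and y of ramekin_2 in the frame of bay between -0.09 and 0.09 m)) or ((x of ramekin_0 in the frame of bay between -0.0245 and 0.055 m and y of ramekin_0 in the frame of bay between -0.09 and 0.09 m) and not (x of ramekin_1 in the frame of bay between -0.0245 and 0.055 m and y of ramekin_1 in the frame of bay between -0.09 and 0.09 m) and not (x of ramekin_2 in the frame of bay between -0.0245 and 0.055 m and y of ramekin_2 in the frame of bay between -0.09 and 0.09 m))) and value of joint each of white_key, blue_key, green_key, red_key below 0.002 m and linear speed of each of ramekin_0, ramekin_1, ramekin_2 below 0.02 m/s), for 0.1 s.
3. the blue key alone is pressed, with one ramekin in the bay (value of joint blue_key above 0.004 m and value of joint each of white_key, green_key, red_key below 0.002 m and (((x of ramekin_2 in the frame of bay between -0.0245 and 0.055 m and y of ramekin_2 in the frame of bay between -0.09 and 0.09 m) and not (x of ramekin_0 in the frame of bay between -0.0245 and 0.055 m and y of ramekin_0 in the frame of bay between -0.09 and 0.09 m) and not (x of ramekin_1 in the frame of bay between -0.0245 and 0.055 m and y of ramekin_1 in the frame of bay between -0.09 and 0.09 m)) or ((x of ramekin_1 in the frame of bay between -0.0245 and 0.055 m and y of ramekin_1 in the frame of bay between -0.09 and 0.09 m) and not (x of ramekin_0 in the frame of bay between -0.0245 and 0.055 m and y of ramekin_0 in the frame of bay between -0.09 and 0.09 m) and not (x of ramekin_2 in the frame of bay between -0.0245 and 0.055 m and y of ramekin_2 in the frame of bay between -0.09 and 0.09 m)) or ((x of ramekin_0 in the frame of bay between -0.0245 and 0.055 m and y of ramekin_0 in the frame of bay between -0.09 and 0.09 m) and not (x of ramekin_1 in the frame of bay between -0.0245 and 0.055 m and y of ramekin_1 in the frame of bay between -0.09 and 0.09 m) and not (x of ramekin_2 in the frame of bay between -0.0245 and 0.055 m and y of ramekin_2 in the frame of bay between -0.09 and 0.09 m)))), for 0.03 s.
4. all keys are up and two ramekins are fully in the bay, at rest ((((x of ramekin_0 in the frame of bay between -0.0245 and 0.055 m and y of ramekin_0 in the frame of bay between -0.09 and 0.09 m) and (x of ramekin_1 in the frame of bay between -0.0245 and 0.055 m and y of ramekin_1 in the frame of bay between -0.09 and 0.09 m) and not (x of ramekin_2 in the frame of bay between -0.0245 and 0.055 m and y of ramekin_2 in the frame of bay between -0.09 and 0.09 m)) or ((x of ramekin_0 in the frame of bay between -0.0245 and 0.055 m and y of ramekin_0 in the frame of bay between -0.09 and 0.09 m) and (x of ramekin_2 in the frame of bay between -0.0245 and 0.055 m and y of ramekin_2 in the frame of bay between -0.09 and 0.09 m) and not (x of ramekin_1 in the frame of bay between -0.0245 and 0.055 m and y of ramekin_1 in the frame of bay between -0.09 and 0.09 m)) or ((x of ramekin_1 in the frame of bay between -0.0245 and 0.055 m and y of ramekin_1 in the frame of bay between -0.09 and 0.09 m) and (x of ramekin_2 in the frame of bay between -0.0245 and 0.055 m and y of ramekin_2 in the frame of bay between -0.09 and 0.09 m) and not (x of ramekin_0 in the frame of bay between -0.0245 and 0.055 m and y of ramekin_0 in the frame of bay between -0.09 and 0.09 m))) and value of joint each of white_key, blue_key, green_key, red_key below 0.002 m and linear speed of each of ramekin_0, ramekin_1, ramekin_2 below 0.02 m/s), for 0.1 s.
5. the blue key alone is pressed again, with two ramekins in the bay (value of joint blue_key above 0.004 m and value of joint each of white_key, green_key, red_key below 0.002 m and (((x of ramekin_0 in the frame of bay between -0.0245 and 0.055 m and y of ramekin_0 in the frame of bay between -0.09 and 0.09 m) and (x of ramekin_1 in the frame of bay between -0.0245 and 0.055 m and y of ramekin_1 in the frame of bay between -0.09 and 0.09 m) and not (x of ramekin_2 in the frame of bay between -0.0245 and 0.055 m and y of ramekin_2 in the frame of bay between -0.09 and 0.09 m)) or ((x of ramekin_0 in the frame of bay between -0.0245 and 0.055 m and y of ramekin_0 in the frame of bay between -0.09 and 0.09 m) and (x of ramekin_2 in the frame of bay between -0.0245 and 0.055 m and y of ramekin_2 in the frame of bay between -0.09 and 0.09 m) and not (x of ramekin_1 in the frame of bay between -0.0245 and 0.055 m and y of ramekin_1 in the frame of bay between -0.09 and 0.09 m)) or ((x of ramekin_1 in the frame of bay between -0.0245 and 0.055 m and y of ramekin_1 in the frame of bay between -0.09 and 0.09 m) and (x of ramekin_2 in the frame of bay between -0.0245 and 0.055 m and y of ramekin_2 in the frame of bay between -0.09 and 0.09 m) and not (x of ramekin_0 in the frame of bay between -0.0245 and 0.055 m and y of ramekin_0 in the frame of bay between -0.09 and 0.09 m)))), for 0.03 s.
6. the green key alone is pressed, with two ramekins in the bay (value of joint green_key above 0.004 m and value of joint each of white_key, blue_key, red_key below 0.002 m and (((x of ramekin_0 in the frame of bay between -0.0245 and 0.055 m and y of ramekin_0 in the frame of bay between -0.09 and 0.09 m) and (x of ramekin_1 in the frame of bay between -0.0245 and 0.055 m and y of ramekin_1 in the frame of bay between -0.09 and 0.09 m) and not (x of ramekin_2 in the frame of bay between -0.0245 and 0.055 m and y of ramekin_2 in the frame of bay between -0.09 and 0.09 m)) or ((x of ramekin_0 in the frame of bay between -0.0245 and 0.055 m and y of ramekin_0 in the frame of bay between -0.09 and 0.09 m) and (x of ramekin_2 in the frame of bay between -0.0245 and 0.055 m and y of ramekin_2 in the frame of bay between -0.09 and 0.09 m) and not (x of ramekin_1 in the frame of bay between -0.0245 and 0.055 m and y of ramekin_1 in the frame of bay between -0.09 and 0.09 m)) or ((x of ramekin_1 in the frame of bay between -0.0245 and 0.055 m and y of ramekin_1 in the frame of bay between -0.09 and 0.09 m) and (x of ramekin_2 in the frame of bay between -0.0245 and 0.055 m and y of ramekin_2 in the frame of bay between -0.09 and 0.09 m) and not (x of ramekin_0 in the frame of bay between -0.0245 and 0.055 m and y of ramekin_0 in the frame of bay between -0.09 and 0.09 m)))), for 0.03 s.
At the end, for the whole second after the job is handed in: Exactly two ramekins stand upright and at rest on the bay's plate with their rims inside its front edge (to within 1 mm), the third stands within 30 mm of where it started, all four keys are up, and the mill, jar and tin are within 30 mm of where they stood ((((x of ramekin_0 in the frame of bay between -0.0245 and 0.055 m and y of ramekin_0 in the frame of bay between -0.09 and 0.09 m) and (x of ramekin_1 in the frame of bay between -0.0245 and 0.055 m and y of ramekin_1 in the frame of bay between -0.09 and 0.09 m) and distance of ramekin_2 from where it was at the start of the episode below 0.03 m) or ((x of ramekin_0 in the frame of bay between -0.0245 and 0.055 m and y of ramekin_0 in the frame of bay between -0.09 and 0.09 m) and (x of ramekin_2 in the frame of bay between -0.0245 and 0.055 m and y of ramekin_2 in the frame of bay between -0.09 and 0.09 m) and distance of ramekin_1 from where it was at the start of the episode below 0.03 m) or ((x of ramekin_1 in the frame of bay between -0.0245 and 0.055 m and y of ramekin_1 in the frame of bay between -0.09 and 0.09 m) and (x of ramekin_2 in the frame of bay between -0.0245 and 0.055 m and y of ramekin_2 in the frame of bay between -0.09 and 0.09 m) and distance of ramekin_0 from where it was at the start of the episode below 0.03 m)) and value of joint each of white_key, blue_key, green_key, red_key below 0.002 m and linear speed of each of ramekin_0, ramekin_1, ramekin_2 below 0.02 m/s and angle between each of ramekin_0, ramekin_1, ramekin_2's own z axis and vertical below 0.1 rad and height (world z) of each of ramekin_0, ramekin_1, ramekin_2 below 0.006 m and distance of each of pepper_mill, spice_jar, tin from where it was at the start of the episode below 0.03 m); the robot touches nothing.
It fails at once if the red key is pressed (value of joint red_key above 0.003 m).
It fails at once if two keys are pressed at once (value of joint each of white_key, blue_key above 0.003 m or value of joint each of white_key, green_key above 0.003 m or value of joint each of white_key, red_key above 0.003 m or value of joint each of blue_key, green_key above 0.003 m or value of joint each of blue_key, red_key above 0.003 m or value of joint each of green_key, red_key above 0.003 m).
It fails at once if a key is pressed out of order: white with a ramekin in the bay, blue with the bay empty, or green before two ramekins are in ((value of joint white_key above 0.003 m and (x of ramekin_0 in the frame of bay between -0.0245 and 0.055 m and y of ramekin_0 in the frame of bay between -0.09 and 0.09 m)) or (value of joint white_key above 0.003 m and (x of ramekin_1 in the frame of bay between -0.0245 and 0.055 m and y of ramekin_1 in the frame of bay between -0.09 and 0.09 m)) or (value of joint white_key above 0.003 m and (x of ramekin_2 in the frame of bay between -0.0245 and 0.055 m and y of ramekin_2 in the frame of bay between -0.09 and 0.09 m)) or (value of joint blue_key above 0.003 m and not (x of ramekin_0 in the frame of bay between -0.0245 and 0.055 m and y of ramekin_0 in the frame of bay between -0.09 and 0.09 m) and not (x of ramekin_1 in the frame of bay between -0.0245 and 0.055 m and y of ramekin_1 in the frame of bay between -0.09 and 0.09 m) and not (x of ramekin_2 in the frame of bay between -0.0245 and 0.055 m and y of ramekin_2 in the frame of bay between -0.09 and 0.09 m)) or (value of joint green_key above 0.003 m and not (x of ramekin_0 in the frame of bay between -0.0245 and 0.055 m and y of ramekin_0 in the frame of bay between -0.09 and 0.09 m) and not (x of ramekin_1 in the frame of bay between -0.0245 and 0.055 m and y of ramekin_1 in the frame of bay between -0.09 and 0.09 m)) or (value of joint green_key above 0.003 m and not (x of ramekin_0 in the frame of bay between -0.0245 and 0.055 m and y of ramekin_0 in the frame of bay between -0.09 and 0.09 m) and not (x of ramekin_2 in the frame of bay between -0.0245 and 0.055 m and y of ramekin_2 in the frame of bay between -0.09 and 0.09 m)) or (value of joint green_key above 0.003 m and not (x of ramekin_1 in the frame of bay between -0.0245 and 0.055 m and y of ramekin_1 in the frame of bay between -0.09 and 0.09 m) and not (x of ramekin_2 in the frame of bay between -0.0245 and 0.055 m and y of ramekin_2 in the frame of bay between -0.09 and 0.09 m))).
It fails at once if a ramekin is lifted off the worktop (more than 12 mm) or tipped (more than about 17 degrees) (height (world z) of any of ramekin_0, ramekin_1, ramekin_2 above 0.012 m or angle between any of ramekin_0, ramekin_1, ramekin_2's own z axis and vertical above 0.3 rad).
It fails at once if the pepper mill, the spice jar or the tin is moved more than 30 mm (distance of any of pepper_mill, spice_jar, tin from where it was at the start of the episode above 0.03 m).
It also fails if it takes over 72 s, if anything falls off the work surface, if the arm or the gripper's body presses on something with over 40 N, if the wrist force passes 120 N, or if a joint passes its speed limit or range.

### The arm

A 7-joint arm with a two-finger parallel gripper is mounted at the origin on a cart in front of the work surface, level with it; the furniture and walls round the work are solid. World frame = base frame: x ahead of the robot, y to its left, z up, the work surface at z = 0. Lengths are in m, angles in rad, forces in N, time in s.
With the tool pointing down it reaches from about 0.4 to 0.85 m from the base axis. Payload 10.4 kg.
Tool frame: the origin (TCP) lies midway between the tips of the shut fingers; the grasp point (between the pads) lies grip_depth behind it (grip_depth is the distance from the TCP to the grasp point, in m); z points along the fingers, y is the line along which they close (so a half turn about z gives the same grasp; the last joint's range is limited). The gripper opens to 85 mm and grips with 20 to 120 N. Pads are 22 mm wide; open, the fingers measure 114 mm over their backs; the gripper's body (76 mm by 85 mm) begins 54 mm behind the grasp point. The pads swing forward as they close: fully open they stand 13 mm farther back than shut.
Start: joints at [-1.335, 0.332, -0.065, 1.46, 0.022, 1.35, -0.088], TCP at [0.16, 0.604, 0.231] pointing down, gripper open.
Joint ranges: [-2.6, 2.6], [-0.5, 2.12], [-1.47, 1.34], [0.16, 2.42], [-1.27, 4.41], [0.06, 2.06], [-2.6, 2.6]. Speed limits (rad/s): [2.22, 2.22, 2.79, 2.79, 3.14, 3.14, 3.14].

### API

Orientations are given as a rotation vector (axis times angle).
In Python, from plant import get_state, grab_frame, sign_off, grip_depth gives the robot as it stands. The module is installed in compiled form; this text tells all that it offers.
- The arm moves only by the shell command python3 -m jog 'ROWS' [OPENING]. ROWS is JSON, a list of rows, each an object of numbers: "dx", "dy", "dz": the shift along the tool's x, y, z scaled (see below); "wx", "wy", "wz": the turn, a rotation vector about the tool's x, y, z scaled (see below). A call has 1 to 20 rows; each row is the pose to reach, as a shift and turn from the pose commanded when the call began, along the tool's axes at that moment; what a row does not reach only later rows make up. The controller multiplies each number of a shift by 0.5 m and each number of a turn by 90 degrees. A row lasts 1/8 s, in which the tool goes at most 62.5 mm and 10.7 degrees, less where a joint would pass 70% of its speed; a pose out of reach is approached as far as the arm can. A call with a number of a shift or a turn outside -1 to 1 is refused whole. A call with a gripper value outside its range is refused whole. OPENING is the finger opening in mm, from 0 to 85.4, set as the call begins (- or left out, the last holds). The fingers move at their own pace and stop on an object; the grip force is fixed at half the most. Time passes only in rows, so rows that repeat a pose let the fingers close. It gives the time, the measured TCP pose, the force, the opening and the grip force at its end, in the units of the state.
- get_state(): the state, without advancing time (a new reading comes with each control period).
- grab_frame(name): name is "scene" or "top"; returns a dict with "color" (420x560x3 uint8, red, green, blue), "intrinsics" (3x3 intrinsics, pixels), "eye" and "attitude" of the camera in the world. Camera axes: x right, y down, z forward; pixel columns grow to the right and rows downward; lengths in m; the calibration is good to about 2 mm. A picture is of the moment at which its call begins. There is no depth.
- sign_off(): hands the job in; it is judged then, once.
The state is a dict: "time": time; "joint_pos": joint angles; "joint_velocities": joint speeds; "joint_efforts": joint torques, N m; "tool_pos": TCP position; "ee_rot": TCP orientation; "force": force on the tool from outside, world axes, zero at the start; "wrist_torque": the same for the moment, N m; "grip_width": finger opening in m; "grip_force": force on a finger pad.
Only numpy, scipy, OpenCV 4.12 (cv2) and the standard library are available. Lean on these libraries where they do the work, as an engineer would, in place of code of your own. Each camera call takes 0.05 s, during which the arm holds its last target. There are 200 camera calls.

## Working session

There is one attempt and no reset: what is moved stays moved. The work goes in short steps, Python scripts to look and compute and a shell command to move; the robot and the scene stay as the last step left them, time stands still between calls to the robot, and variables do not carry over. Pictures are saved under pics/ and viewed, at most 10 in all, crops included, and the job is handed in when it is done.

```bash
mkdir -p pics
python3 - <<'E'
from plant import *
import cv2
print(get_state(),grip_depth)
for n in("scene","top"):
    f=grab_frame(n);cv2.imwrite(f"pics/{n}0.png",f["color"][...,::-1]);print(n,f["intrinsics"],f["eye"],f["attitude"])
E
```

```text
{'time': 0.0, 'joint_pos': array([-1.33460683,  0.33286349, -0.06469111,  1.46095118,  0.02161333,
        1.34989527, -0.08850966]), 'joint_velocities': array([ 1.57061659e-03, -1.59958968e-03, -3.54589763e-05,  9.06189242e-04,
       -2.70414960e-03,  2.59710122e-03, -8.11583151e-04]), 'joint_efforts': array([-5.63116118e-04, -6.25439286e+01,  4.88117512e-02, -3.91606021e+01,
        1.62328844e-02,  9.64650797e-03,  1.15056773e-05]), 'tool_pos': array([0.15986223, 0.60381844, 0.23051644]), 'ee_rot': array([-4.05349558e-01, -3.11522936e+00,  2.22696926e-03]), 'force': array([0.91437122, 0.06835273, 0.17348668]), 'wrist_torque': array([ 0.08185998, -0.01080481, -0.04494013]), 'grip_force': 0.0, 'grip_width': 0.08524218184525523} 0.0187
scene [[381.90560068   0.         278.98684346]
 [  0.         381.90560068 210.61666602]
 [  0.           0.           1.        ]] [-0.21557553 -0.45029563  0.42806808] [-1.79448854  0.99271405 -0.63866451]
top [[392.91209525   0.         280.13735152]
 [  0.         392.91209525 207.70883968]
 [  0.           0.           1.        ]] [0.46067255 0.02117308 0.96429392] [-2.17410604  2.23430514 -0.08157994]
```

View pics/top0.png

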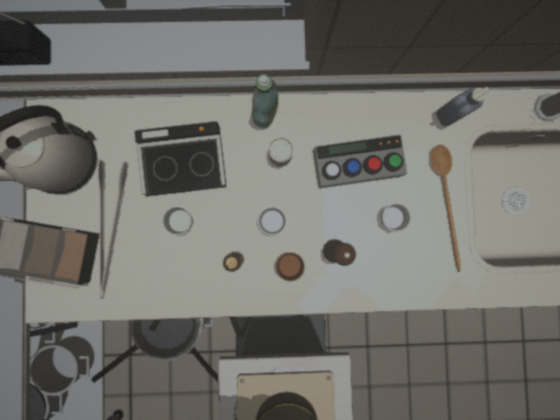

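View pics/scene0.png

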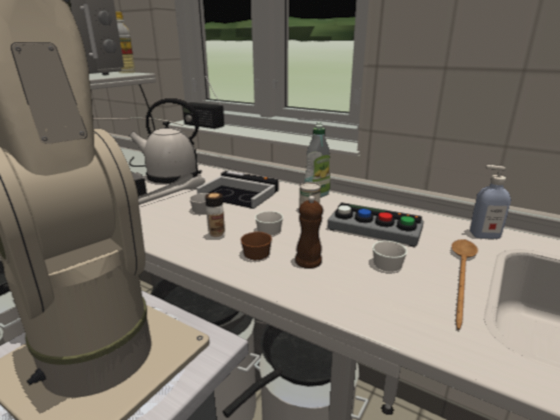

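The top view (robot at the bottom, x up, y left) shows the bay at (182,165) open downward and ramekins at (180,221), (272,221) and (392,217). The panel has white (332,170), blue (353,167), red (374,163) and green (394,160), with the tin at (280,152), the jar at (232,263) and the mill at (338,252). The brown decoy is at (290,266). The scene view agrees.

```bash
cat > h.py <<'E'
import numpy as np,cv2
from scipy.spatial.transform import Rotation as R
from plant import *
def ray(f,u,v,z):
    d=R.from_rotvec(f["attitude"]).apply(np.linalg.inv(f["intrinsics"])@[u,v,1.]); e=np.array(f["eye"])
    return (e+d*(z-e[2])/d[2])[:2]
def blobs(m,amin=30):
    n,l,s,c=cv2.connectedComponentsWithStats(m.astype(np.uint8)); return [(s[i,4],c[i].round(1),s[i,:4]) for i in range(1,n) if s[i,4]>amin]
def tofr(p):  # world target TCP -> dx dy dz in jog units
    s=get_state(); return (R.from_rotvec(s["ee_rot"]).inv().apply(np.array(p)-s["tool_pos"])/0.5).round(4)
E
python3 - <<'E'
from h import *
f=grab_frame("top");c=f["color"];h=cv2.cvtColor(c,cv2.COLOR_RGB2HSV)
print(R.from_rotvec(get_state()["ee_rot"]).as_matrix().round(3))
roi=np.zeros(h.shape[:2],bool);roi[130:190,315:410]=1
for n,lo,hi in(("blue",100,125),("green",45,85),("red",0,8),("red2",170,180)):
    for b in blobs(roi&(h[...,0]>=lo)&(h[...,0]<=hi)&(h[...,1]>110)&(h[...,2]>50),25): print(n,b,ray(f,*b[1],.052).round(4))
for b in blobs(roi&(h[...,1]<60)&(h[...,2]>140),25): print("white",b,ray(f,*b[1],.052).round(4))
g=cv2.GaussianBlur(cv2.resize(cv2.cvtColor(c,cv2.COLOR_RGB2GRAY),None,fx=3,fy=3,interpolation=cv2.INTER_CUBIC),(5,5),0)
for (u,v) in((180,221),(272,221),(392,217),(280,152)):
    x0,y0=u-25,v-25;s=g[y0*3:(y0+50)*3,x0*3:(x0+50)*3]
    q=cv2.HoughCircles(s,cv2.HOUGH_GRADIENT,1.5,15,param1=80,param2=20,minRadius=28,maxRadius=52)
    if q is not None:
        for a in q[0][:3]:
            p=(x0+a[0]/3-.33,y0+a[1]/3-.33);print((u,v),np.round(p,1),a[2]/3,ray(f,*p,.038).round(4))
b=c[115:245,125:300,::-1];b=cv2.resize(b,None,fx=4.5,fy=4.5,interpolation=cv2.INTER_CUBIC);cv2.imwrite("pics/bay.png",cv2.convertScaleAbs(b,alpha=1.3))
E
```

```text
[[-0.967  0.256 -0.   ]
 [ 0.256  0.967 -0.001]
 [-0.    -0.001 -1.   ]]
blue (np.int32(123), array([353.1, 166.3]), array([347, 160,  13,  13], dtype=int32)) [ 0.6018 -0.1724]
green (np.int32(89), array([394.7, 160.1]), array([390, 155,  11,  11], dtype=int32)) [ 0.6141 -0.2713]
red (np.int32(137), array([373.9, 163.1]), array([368, 157,  13,  13], dtype=int32)) [ 0.6082 -0.2218]
white (np.int32(1815), array([367.1, 156.2]), array([315, 130,  95,  60], dtype=int32)) [ 0.6249 -0.2064]
white (np.int32(97), array([332.1, 169.1]), array([327, 164,  11,  11], dtype=int32)) [ 0.5964 -0.1227]
(180, 221) [176.4 219.9] 13.583333 [0.4877 0.2453]
(180, 221) [179.9 223.9] 11.333333 [0.4781 0.2372]
(272, 221) [271.4 220.9] 10.633333 [0.4792 0.0227]
(272, 221) [274.9 216.9] 15.383334 [0.4884 0.0142]
(392, 217) [395.9 217.4] 13.833333 [ 0.4794 -0.2727]
(392, 217) [389.4 218.9] 13.133334 [ 0.4763 -0.257 ]
(280, 152) [280.4 149.9] 11.633334 [ 0.6475 -0.0032]
(280, 152) [276.9 156.9] 10.833333 [0.6309 0.0056]
```

View pics/bay.png

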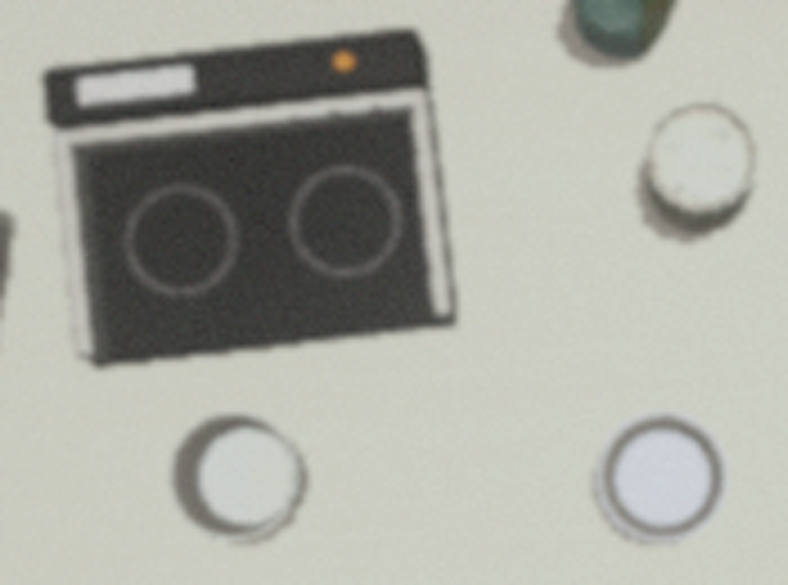

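The crop shows the bay plate rings at (181,240) and (346,221), with the front edge running from (97,363) to (455,322). The rim centres are at (239,478) for ramekin A and (661,477) for ramekin B, both open at the top. I plan to insert the shut fingers in each cup and drag it along the worktop.

Run:
```python
from h import *
f=grab_frame("top")
P=lambda u,v,z:ray(f,125+u/4.5-.4,115+v/4.5-.4,z).round(4)
for n,a in dict(A=(239,478,.038),B=(661,477,.038),floorA=(248,477,.004),floorB=(663,480,.004),ringL=(181,240,0),ringR=(346,221,0),frontL=(97,363,0),frontR=(455,322,0)).items(): print(n,P(*a))
print(tofr([.5964,-.1227,.12]),tofr([.5,.15,.23]))
```

```text
A [0.4855 0.2423]
B [0.4799 0.0225]
floorA [0.4868 0.2456]
floorB [0.479  0.0215]
ringL [0.6172 0.281 ]
ringR [0.6255 0.1911]
frontL [0.5511 0.3272]
frontR [0.5685 0.1328]
[-1.2158 -1.1814  0.2227] [-0.8899 -0.7037  0.0023]
```

```bash
python3 -m jog '[{"dx":-0.1,"dy":-0.08,"wz":-0.11},{"dx":-0.19,"dy":-0.15,"wz":-0.22},{"dx":-0.28,"dy":-0.22,"wz":-0.22},{"dx":-0.37,"dy":-0.29,"wz":-0.22},{"dx":-0.46,"dy":-0.36,"wz":-0.22},{"dx":-0.55,"dy":-0.43,"wz":-0.22},{"dx":-0.64,"dy":-0.5,"wz":-0.22},{"dx":-0.73,"dy":-0.58,"wz":-0.22},{"dx":-0.82,"dy":-0.65,"wz":-0.22},{"dx":-0.89,"dy":-0.7,"wz":-0.22},{"dx":-0.89,"dy":-0.7,"wz":-0.22}]' 0; python3 -c "
from h import *
print(tofr([.5964,-.1227,.10]),R.from_rotvec(get_state()['ee_rot']).as_matrix().round(3))"
```

```text
[-1.2158 -1.1814  0.2627] [[-0.967  0.256 -0.   ]
 [ 0.256  0.967 -0.001]
 [-0.    -0.001 -1.   ]]$[0]: bad value
```

```bash
python3 -m jog '[{"dx":-0.1,"dy":-0.08,"dz":0,"wx":0,"wy":0,"wz":-0.11},{"dx":-0.19,"dy":-0.15,"dz":0,"wx":0,"wy":0,"wz":-0.22},{"dx":-0.28,"dy":-0.22,"dz":0,"wx":0,"wy":0,"wz":-0.22},{"dx":-0.37,"dy":-0.29,"dz":0,"wx":0,"wy":0,"wz":-0.22},{"dx":-0.46,"dy":-0.36,"dz":0,"wx":0,"wy":0,"wz":-0.22},{"dx":-0.55,"dy":-0.43,"dz":0,"wx":0,"wy":0,"wz":-0.22},{"dx":-0.64,"dy":-0.5,"dz":0,"wx":0,"wy":0,"wz":-0.22},{"dx":-0.73,"dy":-0.58,"dz":0,"wx":0,"wy":0,"wz":-0.22},{"dx":-0.82,"dy":-0.65,"dz":0,"wx":0,"wy":0,"wz":-0.22},{"dx":-0.89,"dy":-0.7,"dz":0,"wx":0,"wy":0,"wz":-0.22},{"dx":-0.89,"dy":-0.7,"dz":0,"wx":0,"wy":0,"wz":-0.22}]' 0; python3 -c "
from h import *
print(tofr([.5964,-.1227,.10]),R.from_rotvec(get_state()['ee_rot']).as_matrix().round(3))"
```

```text
time: 1.58
tool_pos: [0.5021, 0.1485, 0.2312]
ee_rot: [-0.127, 3.139, -0.002]
force: [-0.1, 0.4, -1.2]
grip_width: -0.0004
grip_force: 0.0
[-0.1442 -0.5556  0.263 ] [[-0.997 -0.081  0.   ]
 [-0.081  0.997 -0.001]
 [-0.    -0.001 -1.   ]]
```

```bash
python3 -m jog '[{"dx":-0.03,"dy":-0.11,"dz":0,"wx":0,"wy":0,"wz":0},{"dx":-0.06,"dy":-0.22,"dz":0,"wx":0,"wy":0,"wz":0},{"dx":-0.09,"dy":-0.33,"dz":0,"wx":0,"wy":0,"wz":0},{"dx":-0.12,"dy":-0.44,"dz":0.05,"wx":0,"wy":0,"wz":0},{"dx":-0.14,"dy":-0.54,"dz":0.1,"wx":0,"wy":0,"wz":0},{"dx":-0.144,"dy":-0.556,"dz":0.2,"wx":0,"wy":0,"wz":0},{"dx":-0.144,"dy":-0.556,"dz":0.29,"wx":0,"wy":0,"wz":0},{"dx":-0.144,"dy":-0.556,"dz":0.29,"wx":0,"wy":0,"wz":0},{"dx":-0.144,"dy":-0.556,"dz":0.29,"wx":0,"wy":0,"wz":0}]'; python3 -c "
from h import *
print(tofr([.5964,-.1227,.046]))
f=grab_frame('scene');cv2.imwrite('pics/s1.png',cv2.resize(f['color'][170:290,250:450,::-1],None,fx=4,fy=4))"
```

```text
time: 2.7
tool_pos: [0.5973, -0.1181, 0.0881]
ee_rot: [-0.138, 3.137, 0.0]
force: [-0.9, 0.5, 0.9]
grip_width: -0.0
grip_force: 0.0
[ 0.0028 -0.009   0.0842]
```

View pics/s1.png

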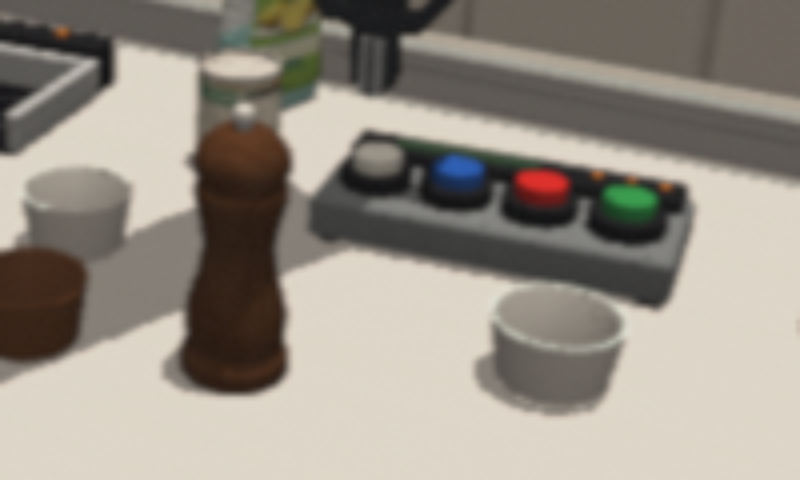

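The shut fingers hang directly above the white key at about (375,85), with the key at (378,160). I'm pressing it now.

```bash
python3 -m jog '[{"dx":0,"dy":0,"dz":0.04,"wx":0,"wy":0,"wz":0},{"dx":0,"dy":0,"dz":0.07,"wx":0,"wy":0,"wz":0},{"dx":0,"dy":0,"dz":0.085,"wx":0,"wy":0,"wz":0},{"dx":0,"dy":0,"dz":0.086,"wx":0,"wy":0,"wz":0},{"dx":0,"dy":0,"dz":0.086,"wx":0,"wy":0,"wz":0}]'
```

```text
time: 3.38
tool_pos: [0.5965, -0.1184, 0.0457]
ee_rot: [-0.136, 3.138, 0.003]
force: [-13.2, 4.8, 30.7]
grip_width: 0.0003
grip_force: 15.2
```

```bash
python3 -m jog '[{"dx":0,"dy":0,"dz":-0.08,"wx":0,"wy":0,"wz":0},{"dx":0,"dy":0,"dz":-0.18,"wx":0,"wy":0,"wz":0},{"dx":0.02,"dy":0.09,"dz":-0.2,"wx":0,"wy":0,"wz":0},{"dx":0.04,"dy":0.2,"dz":-0.2,"wx":0,"wy":0,"wz":0},{"dx":0.06,"dy":0.31,"dz":-0.2,"wx":0,"wy":0,"wz":0},{"dx":0.09,"dy":0.42,"dz":-0.2,"wx":0,"wy":0,"wz":0},{"dx":0.11,"dy":0.53,"dz":-0.2,"wx":0,"wy":0,"wz":0},{"dx":0.14,"dy":0.64,"dz":-0.2,"wx":0,"wy":0,"wz":0},{"dx":0.158,"dy":0.74,"dz":-0.2,"wx":0,"wy":0,"wz":0},{"dx":0.158,"dy":0.74,"dz":-0.15,"wx":0,"wy":0,"wz":0},{"dx":0.158,"dy":0.74,"dz":-0.1,"wx":0,"wy":0,"wz":0},{"dx":0.158,"dy":0.74,"dz":-0.1,"wx":0,"wy":0,"wz":0},{"dx":0.158,"dy":0.74,"dz":-0.1,"wx":0,"wy":0,"wz":0}]'; python3 -c "
from h import *
print(tofr([.486,.244,.016]),get_state()['tool_pos'],get_state()['force'])
f=grab_frame('top');cv2.imwrite('pics/t2.png',cv2.resize(f['color'][130:270,120:310,::-1],None,fx=4,fy=4))"
```

```text
time: 5.0
tool_pos: [0.4861, 0.2431, 0.0941]
ee_rot: [-0.136, 3.138, 0.001]
force: [0.7, -0.4, 0.1]
grip_width: 0.0001
grip_force: 0.0
[1.000e-04 1.900e-03 1.562e-01] [0.48606389 0.243051   0.09408366] [ 0.68435994 -0.36648116  0.108333  ]
```

View pics/t2.png

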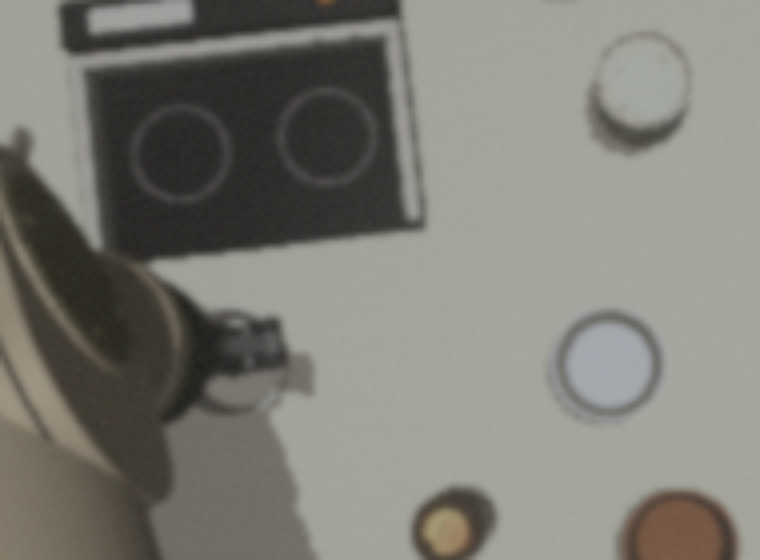

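The fingers hover over ramekin A: tips around (250,345), rim centre around (239,360). I'm checking this against the projected TCP.

```bash
python3 -c "
from h import *
f=grab_frame('top')
def pr(p):
    c=R.from_rotvec(f['attitude']).inv().apply(np.array(p)-f['eye']);q=f['intrinsics']@c;return ((q[:2]/q[2]-[120,130])*4).round(0)
s=get_state();M=R.from_rotvec(s['ee_rot'])
print(pr(s['tool_pos']))
for h in(0,-.03):
  print([pr(s['tool_pos']+M.apply([a,b,h])) for a in(-.011,.011) for b in(-.0145,.0145)])
print(pr([.4855,.2423,.038]))"
```

```text
[204. 360.]
[array([229., 337.]), array([176., 343.]), array([233., 377.]), array([180., 383.])]
[array([215., 335.]), array([161., 341.]), array([219., 376.]), array([165., 382.])]
[231. 363.]
```

```bash
python3 -c "
from h import *
f=grab_frame('scene');cv2.imwrite('pics/s3.png',cv2.resize(f['color'][130:270,130:330,::-1],None,fx=4,fy=4))
def pr(p):
    c=R.from_rotvec(f['attitude']).inv().apply(np.array(p)-f['eye']);q=f['intrinsics']@c;return ((q[:2]/q[2]-[130,130])*4).round(0)
print(pr(get_state()['tool_pos']))"
```

```text
[278. 189.]
```

View pics/s3.png

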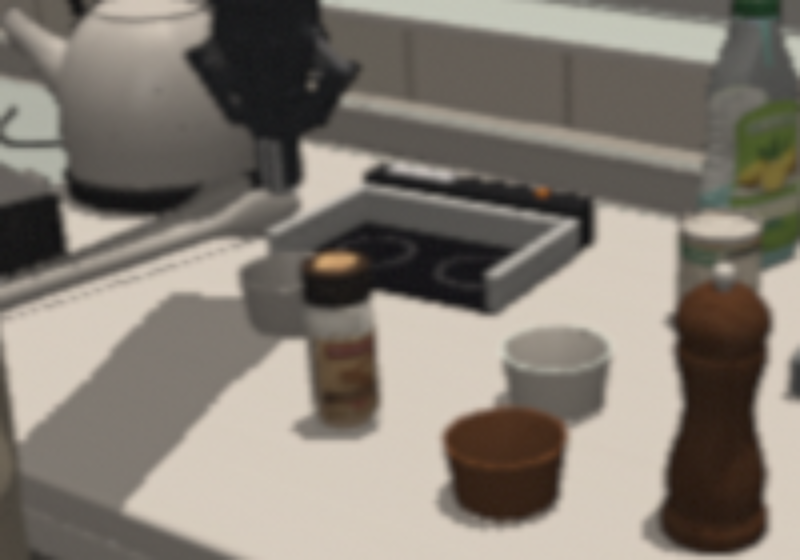

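The tips at (278,189) match the projected TCP, directly above ramekin A at (275,290). The dark part in the top view was the knuckle. Lowering into the cup.

```bash
python3 -m jog '[{"dx":0,"dy":0.002,"dz":0.06,"wx":0,"wy":0,"wz":0},{"dx":0,"dy":0.002,"dz":0.1,"wx":0,"wy":0,"wz":0},{"dx":0,"dy":0.002,"dz":0.13,"wx":0,"wy":0,"wz":0},{"dx":0,"dy":0.002,"dz":0.154,"wx":0,"wy":0,"wz":0},{"dx":0,"dy":0.002,"dz":0.154,"wx":0,"wy":0,"wz":0}]'; python3 -c "
from h import *
print(tofr([.617,.281,.017]),get_state()['tool_pos'],get_state()['force'])"
```

```text
time: 5.78
tool_pos: [0.4853, 0.2438, 0.0158]
ee_rot: [0.136, -3.138, 0.001]
force: [-0.3, -0.1, 0.1]
grip_width: 0.0
grip_force: 0.0
[-0.2689  0.0513 -0.0026] [0.48526826 0.24381418 0.01582628] [-0.29146206 -0.06919264  0.05730501]
```

```bash
python3 -m jog '[{"dx":-0.015,"dy":0.015,"dz":0,"wx":0,"wy":0,"wz":0},{"dx":-0.03,"dy":0.03,"dz":0,"wx":0,"wy":0,"wz":0},{"dx":-0.045,"dy":0.045,"dz":0,"wx":0,"wy":0,"wz":0},{"dx":-0.06,"dy":0.055,"dz":0,"wx":0,"wy":0,"wz":0},{"dx":-0.08,"dy":0.055,"dz":0,"wx":0,"wy":0,"wz":0},{"dx":-0.1,"dy":0.053,"dz":0,"wx":0,"wy":0,"wz":0},{"dx":-0.12,"dy":0.052,"dz":0,"wx":0,"wy":0,"wz":0},{"dx":-0.14,"dy":0.051,"dz":0,"wx":0,"wy":0,"wz":0}]'; python3 -c "
from h import *
f=grab_frame('scene');cv2.imwrite('pics/s4.png',cv2.resize(f['color'][130:270,130:330,::-1],None,fx=4,fy=4))"
```

```text
time: 6.78
tool_pos: [0.5538, 0.2752, 0.0163]
ee_rot: [0.136, -3.139, 0.0]
force: [-1.6, -0.3, -0.3]
grip_width: -0.0006
grip_force: 0.3
```

View pics/s4.png

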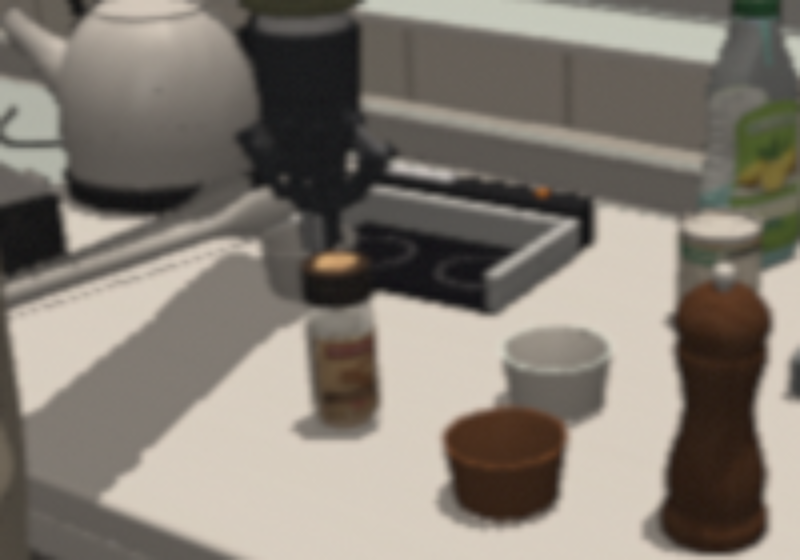

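The ramekin follows upright, with its left edge now at about (265,260). Continuing into the bay.

```bash
python3 -m jog '[{"dx":-0.02,"dy":0,"dz":0,"wx":0,"wy":0,"wz":0},{"dx":-0.04,"dy":0,"dz":0,"wx":0,"wy":0,"wz":0},{"dx":-0.06,"dy":0,"dz":0,"wx":0,"wy":0,"wz":0},{"dx":-0.08,"dy":0,"dz":0,"wx":0,"wy":0,"wz":0},{"dx":-0.1,"dy":0,"dz":0,"wx":0,"wy":0,"wz":0},{"dx":-0.12,"dy":0,"dz":0,"wx":0,"wy":0,"wz":0},{"dx":-0.135,"dy":0,"dz":0,"wx":0,"wy":0,"wz":0},{"dx":-0.145,"dy":0,"dz":0,"wx":0,"wy":0,"wz":0},{"dx":-0.15,"dy":0,"dz":0,"wx":0,"wy":0,"wz":0},{"dx":-0.15,"dy":0,"dz":0,"wx":0,"wy":0,"wz":0}]'; python3 -m jog '[{"dx":0.014,"dy":0,"dz":0,"wx":0,"wy":0,"wz":0},{"dx":0.014,"dy":0,"dz":0,"wx":0,"wy":0,"wz":0},{"dx":0.014,"dy":0,"dz":-0.08,"wx":0,"wy":0,"wz":0},{"dx":0.014,"dy":0,"dz":-0.18,"wx":0,"wy":0,"wz":0},{"dx":0.014,"dy":-0.08,"dz":-0.24,"wx":0,"wy":0,"wz":0},{"dx":0.014,"dy":-0.18,"dz":-0.24,"wx":0,"wy":0,"wz":0},{"dx":0.014,"dy":-0.28,"dz":-0.24,"wx":0,"wy":0,"wz":0},{"dx":0.014,"dy":-0.38,"dz":-0.24,"wx":0,"wy":0,"wz":0},{"dx":0.014,"dy":-0.48,"dz":-0.24,"wx":0,"wy":0,"wz":0},{"dx":0.014,"dy":-0.48,"dz":-0.24,"wx":0,"wy":0,"wz":0}]'; python3 -c "
from h import *
print(tofr([.6018,-.1724,.0448]),get_state()['tool_pos'],get_state()['force'])
f=grab_frame('top');cv2.imwrite('pics/t5.png',cv2.resize(f['color'][115:245,125:300,::-1],None,fx=4.5,fy=4.5))"
```

```text
time: 8.07
tool_pos: [0.6278, 0.2821, 0.0163]
ee_rot: [-0.136, 3.138, 0.0]
force: [-0.3, 0.6, -0.0]
grip_width: -0.0001
grip_force: 0.0
time: 9.32
tool_pos: [0.6417, 0.0362, 0.1368]
ee_rot: [-0.125, 3.138, -0.004]
force: [-0.3, 0.1, -0.0]
grip_width: -0.0
grip_force: 0.0
[ 0.1127 -0.4092  0.1849] [0.64168117 0.03623837 0.13680321] [-0.32480742  0.12712097 -0.03019167]
```

View pics/t5.png

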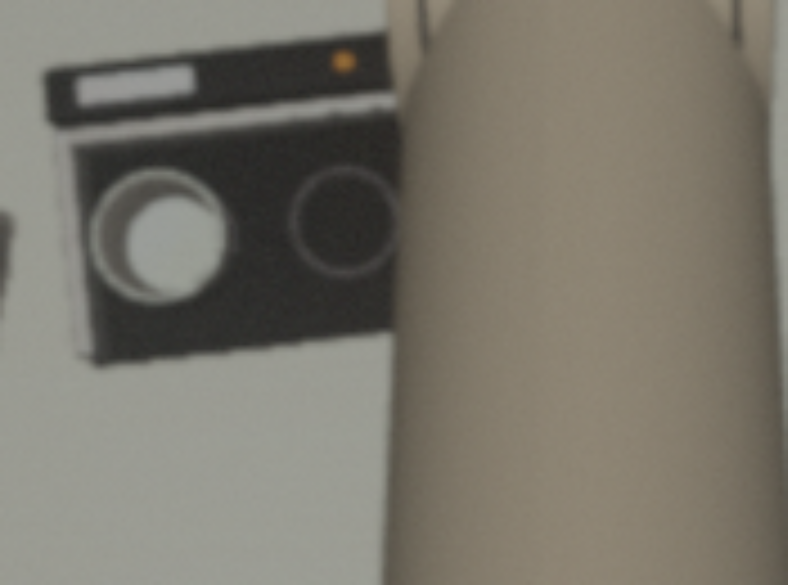

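Ramekin A is fully in the bay: rim centre (159,236), floor disc over the left ring, well inside the front edge. Next is the blue key.

```bash
python3 -m jog '[{"dx":0.02,"dy":-0.09,"dz":0,"wx":0,"wy":0,"wz":0},{"dx":0.05,"dy":-0.19,"dz":0,"wx":0,"wy":0,"wz":0},{"dx":0.08,"dy":-0.29,"dz":0,"wx":0,"wy":0,"wz":0},{"dx":0.112,"dy":-0.38,"dz":0.02,"wx":0,"wy":0,"wz":0},{"dx":0.112,"dy":-0.408,"dz":0.06,"wx":0,"wy":0,"wz":0},{"dx":0.112,"dy":-0.408,"dz":0.11,"wx":0,"wy":0,"wz":0},{"dx":0.112,"dy":-0.408,"dz":0.11,"wx":0,"wy":0,"wz":0},{"dx":0.112,"dy":-0.408,"dz":0.11,"wx":0,"wy":0,"wz":0}]'; python3 -c "
from h import *
print(tofr([.6018,-.1724,.0448]),get_state()['tool_pos'],get_state()['force'])"
```

```text
time: 10.38
tool_pos: [0.6043, -0.1644, 0.0818]
ee_rot: [-0.139, 3.138, 0.001]
force: [0.8, -1.1, 0.5]
grip_width: 0.0002
grip_force: 0.0
[ 0.0064 -0.0155  0.0741] [ 0.60428178 -0.16442601  0.0818396 ] [ 0.82025305 -1.07103432  0.54415528]
```

```bash
python3 -m jog '[{"dx":0.006,"dy":-0.014,"dz":0,"wx":0,"wy":0,"wz":0},{"dx":0.006,"dy":-0.014,"dz":0.03,"wx":0,"wy":0,"wz":0},{"dx":0.006,"dy":-0.014,"dz":0.06,"wx":0,"wy":0,"wz":0},{"dx":0.006,"dy":-0.014,"dz":0.073,"wx":0,"wy":0,"wz":0},{"dx":0.006,"dy":-0.014,"dz":0.073,"wx":0,"wy":0,"wz":0},{"dx":0.006,"dy":-0.014,"dz":0.073,"wx":0,"wy":0,"wz":0}]'; python3 -c "
from h import *
print(tofr([.48,.022,.14]))"
```

```text
time: 11.12
tool_pos: [0.6009, -0.1729, 0.0459]
ee_rot: [0.136, -3.138, -0.002]
force: [-8.4, 3.6, 19.5]
grip_width: -0.0003
grip_force: 10.1
[ 0.2072  0.4095 -0.1876]
```

```bash
python3 -m jog '[{"dx":0,"dy":0,"dz":-0.08,"wx":0,"wy":0,"wz":0},{"dx":0,"dy":0,"dz":-0.18,"wx":0,"wy":0,"wz":0},{"dx":0.04,"dy":0.08,"dz":-0.18,"wx":0,"wy":0,"wz":0},{"dx":0.09,"dy":0.17,"dz":-0.18,"wx":0,"wy":0,"wz":0},{"dx":0.14,"dy":0.27,"dz":-0.18,"wx":0,"wy":0,"wz":0},{"dx":0.18,"dy":0.36,"dz":-0.18,"wx":0,"wy":0,"wz":0},{"dx":0.207,"dy":0.41,"dz":-0.15,"wx":0,"wy":0,"wz":0},{"dx":0.207,"dy":0.41,"dz":-0.08,"wx":0,"wy":0,"wz":0},{"dx":0.207,"dy":0.41,"dz":-0.05,"wx":0,"wy":0,"wz":0},{"dx":0.207,"dy":0.41,"dz":-0.05,"wx":0,"wy":0,"wz":0}]'; python3 -c "
from h import *
print(tofr([.4795,.022,.017]),get_state()['tool_pos'])"
```

```text
time: 12.38
tool_pos: [0.4796, 0.0217, 0.0689]
ee_rot: [0.135, -3.136, 0.001]
force: [-0.5, -0.3, -0.1]
grip_width: 0.0
grip_force: 0.0
[-0.      0.0007  0.1039] [0.47962378 0.02171313 0.06893433]
```

```bash
python3 -m jog '[{"dx":0,"dy":0,"dz":0.04,"wx":0,"wy":0,"wz":0},{"dx":0,"dy":0,"dz":0.075,"wx":0,"wy":0,"wz":0},{"dx":0,"dy":0,"dz":0.104,"wx":0,"wy":0,"wz":0},{"dx":0,"dy":0,"dz":0.104,"wx":0,"wy":0,"wz":0}]'; python3 -c "
from h import *
print(tofr([.6255,.191,.017]),get_state()['tool_pos'])"
```

```text
time: 12.88
tool_pos: [0.48, 0.0219, 0.0175]
ee_rot: [0.136, -3.138, 0.0]
force: [-0.9, -0.5, 0.6]
grip_width: -0.0003
grip_force: 0.0
[-0.3191  0.3117  0.0005] [0.48001488 0.02194377 0.01745342]
```

```bash
python3 -m jog '[{"dx":-0.005,"dy":0.015,"dz":0,"wx":0,"wy":0,"wz":0},{"dx":-0.01,"dy":0.035,"dz":0,"wx":0,"wy":0,"wz":0},{"dx":-0.015,"dy":0.06,"dz":0,"wx":0,"wy":0,"wz":0},{"dx":-0.02,"dy":0.09,"dz":0,"wx":0,"wy":0,"wz":0},{"dx":-0.03,"dy":0.12,"dz":0,"wx":0,"wy":0,"wz":0},{"dx":-0.04,"dy":0.15,"dz":0,"wx":0,"wy":0,"wz":0},{"dx":-0.05,"dy":0.18,"dz":0,"wx":0,"wy":0,"wz":0},{"dx":-0.06,"dy":0.21,"dz":0,"wx":0,"wy":0,"wz":0},{"dx":-0.065,"dy":0.24,"dz":0,"wx":0,"wy":0,"wz":0},{"dx":-0.07,"dy":0.27,"dz":0,"wx":0,"wy":0,"wz":0},{"dx":-0.075,"dy":0.3,"dz":0,"wx":0,"wy":0,"wz":0},{"dx":-0.08,"dy":0.32,"dz":0,"wx":0,"wy":0,"wz":0},{"dx":-0.08,"dy":0.335,"dz":0,"wx":0,"wy":0,"wz":0},{"dx":-0.08,"dy":0.335,"dz":0,"wx":0,"wy":0,"wz":0},{"dx":-0.08,"dy":0.315,"dz":0,"wx":0,"wy":0,"wz":0}]'
python3 - <<'E'
from h import *
print(get_state()['tool_pos'],tofr([.6255,.191,.017]))
f=grab_frame('top');cv2.imwrite('pics/t6.png',cv2.resize(f['color'][115:245,125:300,::-1],None,fx=4.5,fy=4.5))
E
```

```text
time: 14.75
tool_pos: [0.5063, 0.1826, 0.0178]
ee_rot: [0.138, -3.139, -0.0]
force: [-0.7, -0.1, 0.3]
grip_width: -0.0002
grip_force: 0.0
[0.50630668 0.18257335 0.01775815] [-0.2389 -0.0041  0.0015]
```

View pics/t6.png

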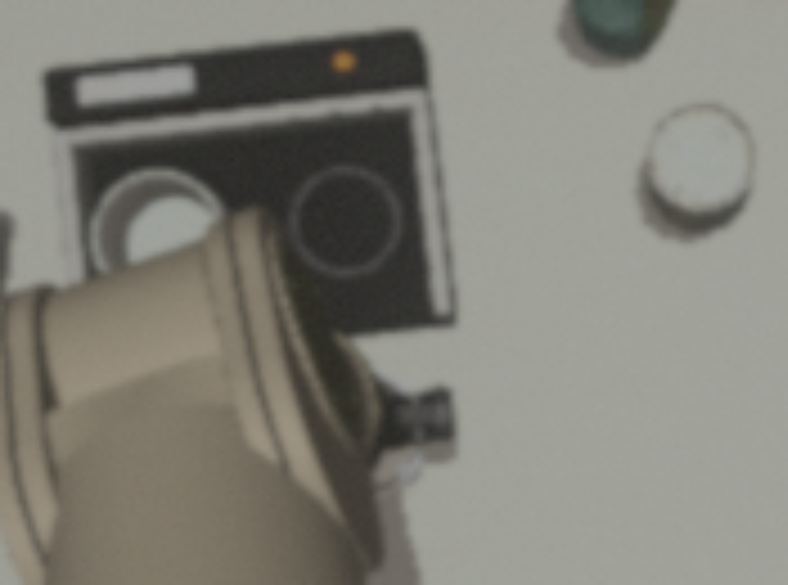

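Ramekin B's right rim shows at about (422,460), which puts its centre in line with the right slot. Driving in.

```bash
python3 -m jog '[{"dx":-0.02,"dy":-0.003,"dz":0,"wx":0,"wy":0,"wz":0},{"dx":-0.04,"dy":-0.003,"dz":0,"wx":0,"wy":0,"wz":0},{"dx":-0.06,"dy":-0.003,"dz":0,"wx":0,"wy":0,"wz":0},{"dx":-0.08,"dy":-0.003,"dz":0,"wx":0,"wy":0,"wz":0},{"dx":-0.1,"dy":-0.003,"dz":0,"wx":0,"wy":0,"wz":0},{"dx":-0.12,"dy":-0.003,"dz":0,"wx":0,"wy":0,"wz":0},{"dx":-0.14,"dy":-0.003,"dz":0,"wx":0,"wy":0,"wz":0},{"dx":-0.16,"dy":-0.003,"dz":0,"wx":0,"wy":0,"wz":0}]';python3 -c "
from h import *
print(tofr([.6255,.191,.017]))"
```

```text
time: 15.8
tool_pos: [0.5869, 0.1881, 0.0178]
ee_rot: [0.136, -3.139, -0.0]
force: [0.0, 0.1, -0.0]
grip_width: -0.0001
grip_force: 0.4
[-0.0774 -0.001   0.0015]
```

```bash
python3 -m jog '[{"dx":-0.02,"dy":0,"dz":0,"wx":0,"wy":0,"wz":0},{"dx":-0.04,"dy":0,"dz":0,"wx":0,"wy":0,"wz":0},{"dx":-0.06,"dy":0,"dz":0,"wx":0,"wy":0,"wz":0},{"dx":-0.075,"dy":0,"dz":0,"wx":0,"wy":0,"wz":0},{"dx":-0.09,"dy":0,"dz":0,"wx":0,"wy":0,"wz":0},{"dx":-0.097,"dy":0,"dz":0,"wx":0,"wy":0,"wz":0},{"dx":-0.097,"dy":0,"dz":0,"wx":0,"wy":0,"wz":0}]'; python3 -m jog '[{"dx":0.014,"dy":0,"dz":0,"wx":0,"wy":0,"wz":0},{"dx":0.014,"dy":0,"dz":0,"wx":0,"wy":0,"wz":0},{"dx":0.014,"dy":0,"dz":-0.08,"wx":0,"wy":0,"wz":0},{"dx":0.014,"dy":0,"dz":-0.18,"wx":0,"wy":0,"wz":0},{"dx":0.02,"dy":-0.08,"dz":-0.24,"wx":0,"wy":0,"wz":0},{"dx":0.04,"dy":-0.18,"dz":-0.24,"wx":0,"wy":0,"wz":0},{"dx":0.06,"dy":-0.28,"dz":-0.24,"wx":0,"wy":0,"wz":0},{"dx":0.08,"dy":-0.38,"dz":-0.24,"wx":0,"wy":0,"wz":0},{"dx":0.08,"dy":-0.48,"dz":-0.24,"wx":0,"wy":0,"wz":0},{"dx":0.09,"dy":-0.58,"dz":-0.24,"wx":0,"wy":0,"wz":0},{"dx":0.09,"dy":-0.66,"dz":-0.22,"wx":0,"wy":0,"wz":0},{"dx":0.09,"dy":-0.71,"dz":-0.18,"wx":0,"wy":0,"wz":0},{"dx":0.09,"dy":-0.71,"dz":-0.14,"wx":0,"wy":0,"wz":0},{"dx":0.09,"dy":-0.71,"dz":-0.14,"wx":0,"wy":0,"wz":0},{"dx":0.09,"dy":-0.71,"dz":-0.14,"wx":0,"wy":0,"wz":0}]'; python3 -c "
from h import *
print(tofr([.6018,-.1724,.0448]),get_state()['tool_pos'],get_state()['force'])
f=grab_frame('top');cv2.imwrite('pics/t7.png',cv2.resize(f['color'][115:245,125:300,::-1],None,fx=4.5,fy=4.5))"
```

```text
time: 16.68
tool_pos: [0.6348, 0.1922, 0.0178]
ee_rot: [-0.136, 3.138, -0.0]
force: [0.0, -0.9, 0.6]
grip_width: 0.0001
grip_force: 0.0
time: 18.55
tool_pos: [0.6211, -0.1638, 0.0884]
ee_rot: [-0.139, 3.138, 0.001]
force: [-0.6, -0.2, 0.3]
grip_width: 0.0003
grip_force: 0.0
[ 0.04   -0.0138  0.0871] [ 0.62105752 -0.16380843  0.08838744] [-0.56814319 -0.22321342  0.34382053]
```

View pics/t7.png

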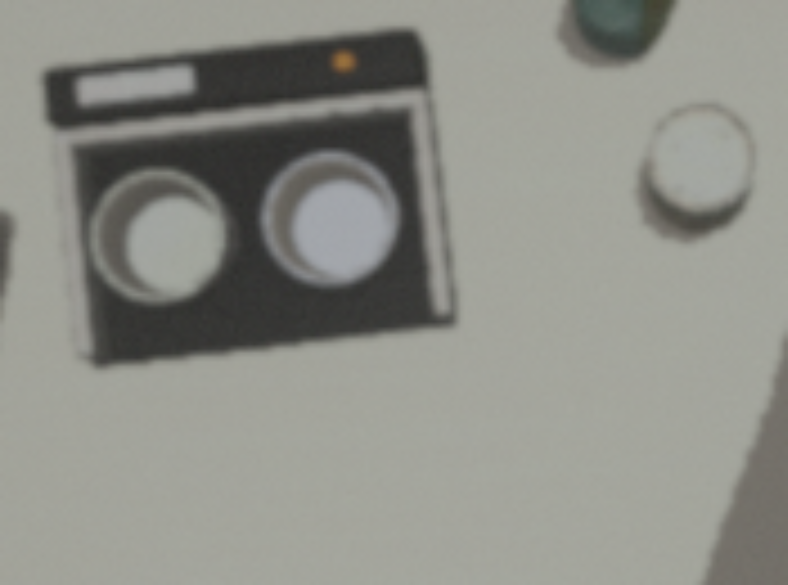

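Both ramekins are fully in: rim centres (159,236) and (330,219), well behind the front edge, with the tin unmoved at (700,158). Second blue press.

```bash
python3 -m jog '[{"dx":0.04,"dy":-0.013,"dz":0,"wx":0,"wy":0,"wz":0},{"dx":0.04,"dy":-0.013,"dz":0,"wx":0,"wy":0,"wz":0},{"dx":0.04,"dy":-0.013,"dz":0.04,"wx":0,"wy":0,"wz":0},{"dx":0.04,"dy":-0.013,"dz":0.07,"wx":0,"wy":0,"wz":0},{"dx":0.04,"dy":-0.013,"dz":0.086,"wx":0,"wy":0,"wz":0},{"dx":0.04,"dy":-0.013,"dz":0.086,"wx":0,"wy":0,"wz":0},{"dx":0.04,"dy":-0.013,"dz":0.086,"wx":0,"wy":0,"wz":0}]';python3 -m jog '[{"dx":0,"dy":0,"dz":-0.08,"wx":0,"wy":0,"wz":0},{"dx":0,"dy":0,"dz":-0.08,"wx":0,"wy":0,"wz":0},{"dx":-0.003,"dy":-0.1,"dz":-0.08,"wx":0,"wy":0,"wz":0},{"dx":-0.006,"dy":-0.2,"dz":-0.08,"wx":0,"wy":0,"wz":0},{"dx":-0.006,"dy":-0.2,"dz":-0.08,"wx":0,"wy":0,"wz":0},{"dx":-0.006,"dy":-0.2,"dz":-0.08,"wx":0,"wy":0,"wz":0}]'; python3 -c "
from h import *
print(tofr([.6141,-.2713,.0448]))"
```

```text
time: 19.48
tool_pos: [0.6012, -0.1726, 0.0459]
ee_rot: [0.137, -3.138, -0.003]
force: [-9.5, 4.5, 21.5]
grip_width: 0.0001
grip_force: 10.5
time: 20.23
tool_pos: [0.6125, -0.2722, 0.0834]
ee_rot: [0.136, -3.137, -0.002]
force: [0.5, 0.4, 0.8]
grip_width: 0.0001
grip_force: 0.0
[-0.0034  0.0015  0.0772]
```

Blue went fully down. Now green, then retreat upward.

```bash
python3 -m jog '[{"dx":-0.003,"dy":0.001,"dz":0.03,"wx":0,"wy":0,"wz":0},{"dx":-0.003,"dy":0.001,"dz":0.06,"wx":0,"wy":0,"wz":0},{"dx":-0.003,"dy":0.001,"dz":0.076,"wx":0,"wy":0,"wz":0},{"dx":-0.003,"dy":0.001,"dz":0.076,"wx":0,"wy":0,"wz":0},{"dx":-0.003,"dy":0.001,"dz":0.076,"wx":0,"wy":0,"wz":0}]';python3 -m jog '[{"dx":0,"dy":0,"dz":-0.08,"wx":0,"wy":0,"wz":0},{"dx":0,"dy":0,"dz":-0.2,"wx":0,"wy":0,"wz":0},{"dx":0,"dy":0,"dz":-0.3,"wx":0,"wy":0,"wz":0},{"dx":0,"dy":0,"dz":-0.3,"wx":0,"wy":0,"wz":0},{"dx":0,"dy":0,"dz":-0.3,"wx":0,"wy":0,"wz":0}]'
```

```text
time: 20.85
tool_pos: [0.6144, -0.2712, 0.0466]
ee_rot: [0.138, -3.138, -0.002]
force: [-1.1, 3.7, 4.9]
grip_width: -0.0005
grip_force: 2.3
time: 21.48
tool_pos: [0.6139, -0.272, 0.1958]
ee_rot: [0.136, -3.138, -0.001]
force: [-0.2, -0.1, -0.8]
grip_width: -0.0001
grip_force: 0.0
```

Green stopped at 5.4 mm with low force. Pressing it again firmly is harmless with two ramekins in, so I'll make sure.

```bash
python3 -m jog '[{"dx":0,"dy":0,"dz":0.1,"wx":0,"wy":0,"wz":0},{"dx":0,"dy":0,"dz":0.2,"wx":0,"wy":0,"wz":0},{"dx":0,"dy":0,"dz":0.26,"wx":0,"wy":0,"wz":0},{"dx":0,"dy":0,"dz":0.29,"wx":0,"wy":0,"wz":0},{"dx":0,"dy":0,"dz":0.303,"wx":0,"wy":0,"wz":0},{"dx":0,"dy":0,"dz":0.303,"wx":0,"wy":0,"wz":0},{"dx":0,"dy":0,"dz":0.303,"wx":0,"wy":0,"wz":0}]';python3 -m jog '[{"dx":0,"dy":0,"dz":-0.08,"wx":0,"wy":0,"wz":0},{"dx":0,"dy":0,"dz":-0.2,"wx":0,"wy":0,"wz":0},{"dx":0,"dy":0,"dz":-0.3,"wx":0,"wy":0,"wz":0},{"dx":0,"dy":0,"dz":-0.3,"wx":0,"wy":0,"wz":0},{"dx":0,"dy":0,"dz":-0.3,"wx":0,"wy":0,"wz":0},{"dx":0,"dy":0,"dz":-0.3,"wx":0,"wy":0,"wz":0}]'; python3 -c "
from plant import *
print(sign_off())"
```

```text
time: 22.35
tool_pos: [0.6144, -0.2724, 0.0463]
ee_rot: [-0.136, 3.138, -0.0]
force: [-2.8, 1.7, 4.8]
grip_width: -0.0001
grip_force: 2.4
time: 23.1
tool_pos: [0.6137, -0.2719, 0.1938]
ee_rot: [0.136, -3.137, -0.001]
force: [-0.8, -0.9, 0.1]
grip_width: 0.0001
grip_force: 0.0
the job is handed in; nothing more can be done
None
```

I pressed white, slid the first ramekin in, pressed blue, slid the second in, pressed blue and then green, and handed the job in at 23.1 s. White and blue reached the bottom stop; green reached about 5.5 mm of 6 mm (4 mm counts), so I pressed it twice. The verdict was not shown.

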